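Foam a used curette in the kidney dish

ROBOT

A 6-joint arm with a two-finger parallel gripper is mounted at the origin on the work surface. World frame = base frame: x ahead of the robot, y to its left, z up, the work surface at z = 0. Lengths are in m, angles in rad, forces in N, time in s.
With the tool pointing down it reaches from about 0.35 to 1 m from the base axis. Payload 7.1 kg.
Tool frame: the origin (TCP) lies between the finger pads; the fingertips stand 22 mm ahead of it and the grasp point (between the pads) lies 3 mm ahead of it; x points along the fingers, y is the direction in which the jaws open and shut, and the axes are right-handed (so a half turn about x gives the same grasp; the last joint's range is limited). The gripper opens to 85 mm and grips with 20 to 120 N. Pads are 22 mm wide; open, the fingers measure 114 mm over their backs; the gripper's body (76 mm by 85 mm) begins 54 mm behind the grasp point. The pads swing forward as they close: fully open they stand 13 mm farther back than shut.
Start: joints at [1.197, 0.423, 1.63, -0, 1.089, -0.019], TCP at [0.217, 0.586, 0.253] pointing down, gripper open.
Joint ranges: [-3, 3], [-0.9, 2.11], [0.09, 2.58], [-1.31, 4.45], [0.11, 2.69], [-2.54, 2.54]. Speed limits (rad/s): [2.39, 2.39, 3.01, 3.14, 3.14, 3.14].

INTERFACE

Orientations are given as a rotation vector (axis times angle).
In Python, from rig import manip gives the robot as it stands. The module is installed in compiled form; this text tells all that it offers. Calls block until the motion is done:
- manip.move_to(position, orientation): joint-space move of the TCP to a pose.
- manip.servo_line(position, orientation=None, rate=0.15): straight line of the TCP; orientation=None keeps the orientation; rate is the mean speed in m/s.
- manip.set_joints(angles): joint-space move.
- manip.command_gripper(opening, f_grip=None): finger opening in m; f_grip is the grip in N (None keeps the last); returns when the fingers have stopped.
- manip.hold(seconds).
- manip.solve_ik(position, orientation): joint angles nearest the present ones, or None.
- manip.camera(name): name is "side" or "top"; returns a dict with "image" (400x640x3 uint8, red, green, blue), "fx", "fy", "cx", "cy" (pixels), "k1" (the pictures are not rectified: a ray, as slopes to the right and down, at radius r is drawn at 1 + k1 r^2 times it, then the intrinsics apply), "cam_to_world" (4x4, takes a point from camera to world coordinates). Camera axes: x right, y down, z forward; pixel columns grow to the right and rows downward; lengths in m; the calibration is good to about 2 mm. A picture is of the moment at which its call begins. There is no depth.
A pose or a line that the arm cannot do raises manip.IKError and nothing moves.
- manip.sign_off(): hands the job in, once; it reports no verdict.
Readings, each from a call of its own:
- manip.get_time(): time.
- manip.get_joint_positions(): joint angles.
- manip.get_joint_vel(): joint speeds.
- manip.get_tau(): joint torques, N m.
- manip.get_position(): TCP position.
- manip.get_ee_rot(): TCP orientation.
- manip.get_contact_force(): force on the tool from outside, world axes, zero at the start.
- manip.get_torque(): the same for the moment, N m.
- manip.get_width(): finger opening in m.
Only numpy, scipy, OpenCV 4.12 (cv2) and the standard library are available. Lean on these libraries where they do the work, as an engineer would, in place of code of your own. Each camera call takes 0.05 s, during which the arm holds its last target. There are 200 camera calls.

TASK

Pre-clean the used bone curette: lay it in the kidney dish and slide the dish along the bench until the curette's cup end is right below the nozzle of the pump bottle. Then press the pump head all the way down and let it spring back up. Work the pump only once the curette is in place, and leave everything else on the bench where it stands.

Things in the scene. Friction and masses are not known exactly. Their poses are not given: they have to be found in the camera images.
- pump (a joint): stroke of the pump head of the bottle, m: 0 = up (at rest), 0.016 = fully down. The head slides straight down with the nozzle; its spring pushes back with 3.4 N at the top rising to 10 N at the bottom, and it comes up by itself when let go
- pump_top (a point): centre of the flat top of the grey pump head (a round cap 35 mm across, 16 mm high, 194 mm above the bench when up). The bottle below it is white, 77 mm across, with a steel bracket plate on the side away from the nozzle, and is fixed to the bench. The x axis points level from the nozzle to the bottle
- nozzle (a point): mouth of the pump's nozzle, a 10 mm thick spout that sticks out 95 mm level from the axis of the pump head and bends down at its end; the mouth is 164 mm above the bench when the pump is up and looks straight down
- dish: loose steel kidney dish (the only bean shape), 245 mm long, 110 wide, 40 high, 0.28 kg; origin at the centre of its underside, y along its length, x across towards its hollowed side. Floor and upright walls 3 mm, rolled rim 8 mm wide. Within, 40 mm are free either side of an arc through (7.5, -75), (-7.5, 0), (7.5, 75) mm (x, y). At y = -55 the rim is at x = -45 (bulging side) and 46
- curette_grip (a point): centre of the handle of the bone curette, half-way up. The curette is a loose straight instrument of 166 mm, 60 g: a flat-sided aluminium handle 100 mm long, 14 mm wide and 12 mm high with dark rings, then a thin 4 mm shaft with a small cup at its end. It lies on the dark mat (4 mm thick). x axis along it towards the cup, z up
- curette_cup (a point): centre of the curette's small cup (11 mm across, 9 mm high), 110 mm along the curette's x axis from curette_grip
- tweezers: loose thin steel tweezers, 140 mm long, 10 mm wide, on the same mat beside the curette, to be left alone; origin at the underside, mid-length, x along them towards the points
- gallipot: loose round steel bowl 70 mm across, 45 mm high; to be left alone; origin under its centre
- specimen_jar: loose clear jar with white cap, 60 mm across, 65 mm high; to be left alone; origin under its centre
- saline_bottle: loose clear bottle with a plain screw cap, 72 mm across, 185 mm high; to be left alone; origin under its centre
- bur_block: loose aluminium block 55 x 90 x 22 mm with two rows of small drill burs, 38 mm high in all; to be left alone; origin under its centre
Mind the look-alikes: they are no part of the job. There is more than one size of the part that bears curette_grip; the job needs the smallest. What is shaped like the part that bears pump but blue is not meant.

How it is judged:
By the outcome, as a careful person would: the job done as asked, in the order asked, and still so for the second after the job is handed in, with the robot touching nothing.
It also fails if it takes over 58 s, if anything falls off the work surface, if the arm or the gripper's body presses on something with over 40 N, if the wrist force passes 120 N, or if a joint passes its speed limit or range.

## Working session

There is one attempt and no reset: what is moved stays moved. The work goes in short steps, each a Python script; the robot and the scene stay as the last script left them, time stands still between calls to the robot, and variables do not carry over. Pictures are saved under pics/ and viewed, about 8 in all and at most 12, crops included, and the job is handed in when it is done.

```bash
mkdir -p pics; cat > h.py <<'E'
import numpy as np, cv2, pickle
from rig import manip
from scipy.spatial.transform import Rotation as R
def K(c): return np.array([[c['fx'],0,c['cx']],[0,c['fy'],c['cy']],[0,0,1.]])
def D(c): return np.array([c['k1'],0,0,0,0.])
def snap(name,fn):
    c=manip.camera(name); cv2.imwrite('pics/'+fn+'.png',c['image'][:,:,::-1]); pickle.dump(c,open('pics/'+fn+'.pkl','wb')); return c
def load(fn): return pickle.load(open('pics/'+fn+'.pkl','rb'))
def ray(c,uv):
    # forward model is r*(1+k1 r^2): undistort iteratively
    n=cv2.undistortPoints(np.array([[uv]],float),K(c),D(c)).ravel()
    T=np.array(c['cam_to_world']); return T[:3,3],T[:3,:3]@np.array([n[0],n[1],1])
def at_z(c,uv,z):
    o,d=ray(c,uv); return o+d*(z-o[2])/d[2]
def proj(c,p):
    T=np.array(c['cam_to_world']); P=(np.atleast_2d(p)-T[:3,3])@T[:3,:3]
    return cv2.projectPoints(P.reshape(-1,1,3),np.zeros(3),np.zeros(3),K(c),D(c))[0].reshape(-1,2)
def tri(c1,u1,c2,u2):
    o1,d1=ray(c1,u1);o2,d2=ray(c2,u2)
    A=np.stack([d1,-d2],1);s=np.linalg.lstsq(A,o2-o1,rcond=None)[0]
    a,b=o1+d1*s[0],o2+d2*s[1]; return (a+b)/2,np.linalg.norm(a-b)
def down(yaw):  # tool x down, tool y (jaws) at angle yaw in plane
    x=np.array([0,0,-1.]);y=np.array([np.cos(yaw),np.sin(yaw),0]);return R.from_matrix(np.stack([x,y,np.cross(x,y)],1)).as_rotvec()
E
python3 - <<'E'
from h import *
for n in('top','side'):
    c=snap(n,n+'0'); print(n,c['fx'],c['fy'],c['cx'],c['cy'],c['k1'],np.round(c['cam_to_world'],3).tolist())
print(manip.get_ee_rot(),manip.get_position(),manip.get_time(),manip.get_width())
E
```

```text
top 420.19775921473916 420.19775921473916 316.37968004992763 199.15816466779702 -0.010866238510017463 [[0.006, -0.993, 0.116, 0.331], [-1.0, -0.005, 0.012, 0.028], [-0.011, -0.116, -0.993, 1.331], [0.0, 0.0, 0.0, 1.0]]
side 385.41898917787137 385.41898917787137 311.408422811278 200.8784915084208 -0.02444648492931006 [[-0.993, -0.091, 0.073, 0.383], [-0.117, 0.781, -0.614, 0.734], [-0.001, -0.618, -0.786, 1.0], [0.0, 0.0, 0.0, 1.0]]
[ 0.27729149  1.55308764 -0.27941746] [0.21690938 0.58566016 0.2526572 ] 0.1 0.08514046537890964
```

View pics/top0.png

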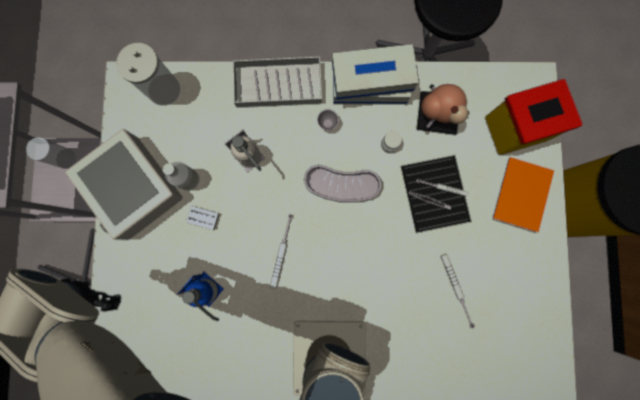

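View pics/side0.png

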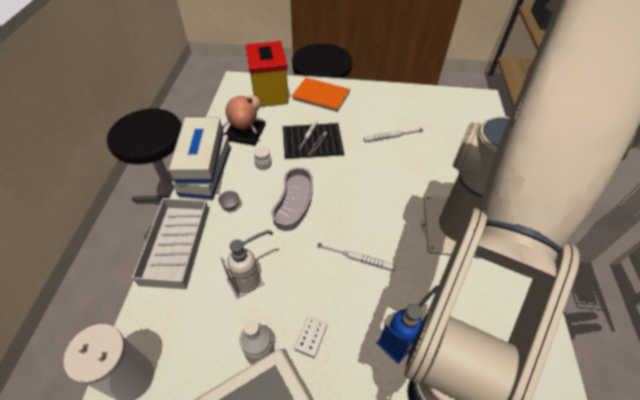

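Top view: the dish is at (343,183), the white pump with grey head at (240,148), and the blue look-alike pump at (200,290). There are three curette-like tools: on the mat (440,187), and two larger ones at (282,250) and (458,290). The one on the mat fits, since it is the smallest and lies on the mat. I'll confirm that with an enlarged crop.

```bash
python3 - <<'E'
from h import *
def crop(fn,x0,y0,w,h,s):
    i=cv2.imread('pics/'+fn+'.png')[y0:y0+h,x0:x0+w]; return cv2.resize(i,None,fx=s,fy=s,interpolation=cv2.INTER_CUBIC)
a=crop('top0',395,145,80,100,5)   #400x500? 
b=crop('side0',275,115,80,50,5)
c=crop('top0',215,120,80,70,5); 
a=a[:300]
o=np.zeros((600,800,3),np.uint8); o[:300,:400]=a; o[:250,400:]=b; o[300:600,:400]=c[:300]; d=crop('side0',215,225,80,70,5); o[260:600,400:]=d[:340]
cv2.imwrite('pics/crop1.png',o)
E
```

```text
(no output)
```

View pics/crop1.png

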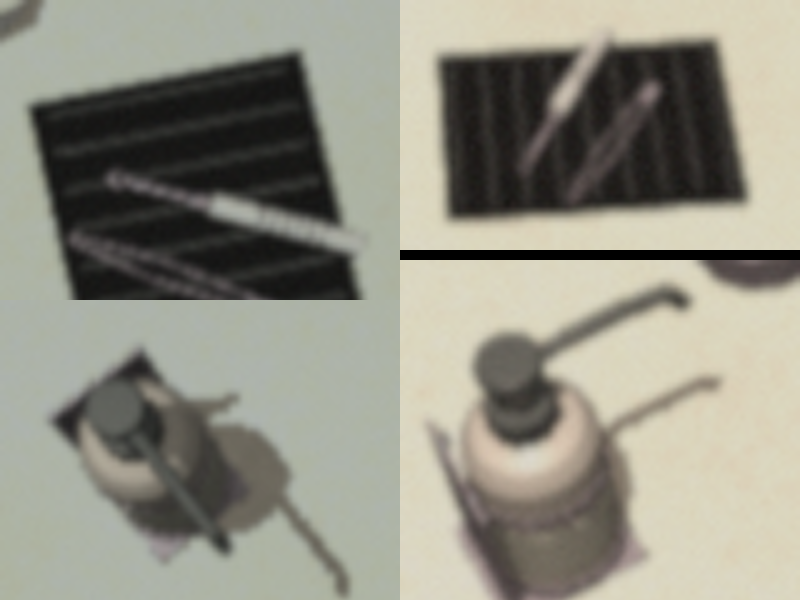

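The crop confirms it. The mat curette has its cup at top (417.6,181) and handle from (437,186) to (468,194), with the tweezers below it. The pump cap is at top (238.6,141) and its nozzle mouth near (259,170). Next I'll turn these into positions.

```bash
python3 - <<'E'
from h import *
t=load('top0');s=load('side0')
f=lambda u,v,x0,y0:((u+.5)/5-.5+x0,(v+.5)/5-.5+y0)
cup=f(116,180,395,145);h0=f(212,206,395,145);h1=f(367,246,395,145)
C=at_z(t,cup,.0085);A=at_z(t,h0,.014);B=at_z(t,h1,.014)
print('cup',C,'h0',A,'h1',B,'len',np.linalg.norm(A-B),'cup-grip',np.linalg.norm(C-(A+B)/2),'yaw',np.arctan2(*(A-B)[1::-1]))
# side
cs=f(123,168,275,115);a=f(158,105,275,115);b=f(207,38,275,115)
C2,A2,B2=at_z(s,cs,.0085),at_z(s,a,.014),at_z(s,b,.014);print('side',C2,A2,B2)
cap=f(118,105,215,120);noz=f(224,250,215,120);cap2=f(108,93,215,225);noz2=f(285,42,215,225)
P=at_z(t,cap,.194);N=at_z(t,noz,.164);P2=at_z(s,cap2,.194);N2=at_z(s,noz2,.164)
print('cap',P,P2,tri(t,cap,s,cap2));print('noz',N,N2,tri(t,noz,s,noz2),np.linalg.norm((P-N)[:2]))
# dish outline by template: rim colour threshold from both
i=cv2.imread('pics/top0.png');hsv=cv2.cvtColor(i,cv2.COLOR_BGR2HSV)
print(i[183,343],i[220,343],i[170,320])
for n,c,z in(('gallipot',(329,119),.045),('jar',(392,140),.065),('salinecap',(176,170),.185),('bur',(203,217),.038)):
    print(n,at_z(t,c,z))
o=np.zeros((600,800,3),np.uint8)
z=cv2.resize(i[150:215,295:395],None,fx=8,fy=8,interpolation=cv2.INTER_CUBIC)
cv2.imwrite('pics/dish.png',z)
E
```

```text
cup [ 0.54613705 -0.27895099  0.0085    ] h0 [ 0.5288785  -0.33791506  0.014     ] h1 [ 0.50383426 -0.43483988  0.014     ] len 0.1001081077776241 cup-grip 0.1116135628963406 yaw 1.3179385687693823
side [ 0.54863733 -0.27926384  0.0085    ] [ 0.53081576 -0.34360205  0.014     ] [ 0.50261672 -0.42383043  0.014     ]
cap [0.62631491 0.2590757  0.194     ] [0.62589372 0.25692817 0.194     ] (array([0.62534787, 0.25849912, 0.19670248]), np.float64(0.0005144033721236706))
noz [0.55040649 0.20277976 0.164     ] [0.55099116 0.1981097  0.164     ] (array([0.54955359, 0.20190699, 0.16989021]), np.float64(0.0004993302686808204)) 0.09450566986337633
[144 142 151] [167 180 174] [140 138 147]
gallipot [0.73553079 0.00444854 0.045     ]
jar [ 0.66317103 -0.18934674  0.065     ]
salinecap [0.54450829 0.43220164 0.185     ]
bur [0.42455102 0.39338068 0.038     ]
```

View pics/dish.png

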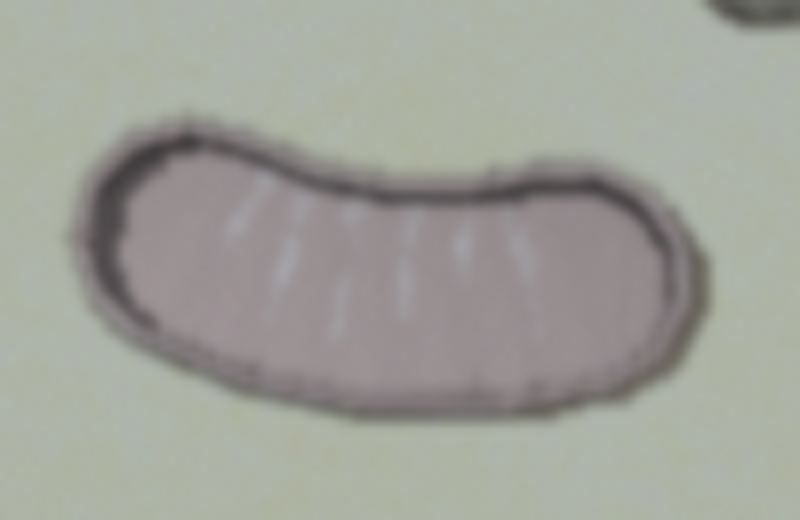

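```bash
cat > dish.py <<'E'
from h import *
from scipy.optimize import least_squares
th=np.linspace(-np.arctan2(75,180),np.arctan2(75,180),60)
ARC=np.stack([187.5-195*np.cos(th),195*np.sin(th)],1)/1e3
def fit(P,g,r=.047):
    def res(q):
        c,s=np.cos(q[2]),np.sin(q[2]);L=(P-q[:2])@np.array([[c,-s],[s,c]])
        return np.linalg.norm(L[:,None]-ARC[None],axis=2).min(1)-r
    k=least_squares(res,g,loss='soft_l1',f_scale=.002);return k.x,res(k.x)*1e3
E
python3 - <<'E'
from dish import *
t=load('top0')
px=[(75,240),(100,165),(190,118),(300,152),(420,178),(540,160),(630,180),(690,250),(640,390),(540,410),(430,413),(330,400),(230,380),(130,320)]
P=np.array([at_z(t,((u+.5)/8-.5+295,(v+.5)/8-.5+150),.038)[:2] for u,v in px])
q,r=fit(P,[.55,-.06,-.1]);print(q,np.round(r,1))
for uv in((248,171),(263,158),(226,144),(243,131)):print(uv,at_z(t,uv,0))
E
```

```text
[ 0.53000501 -0.0384608  -0.12649651] [ 0.1 -1.5 -2.3 -0.9 -0.2  2.6 -2.4 -1.9  1.7 -0.5 -1.8 -2.6  0.4 -3.7]
(248, 171) [0.57651246 0.2640868  0.        ]
(263, 158) [6.19327221e-01 2.16564487e-01 2.22044605e-16]
(226, 144) [ 6.65275374e-01  3.37997758e-01 -2.22044605e-16]
(243, 131) [0.70876008 0.28376781 0.        ]
```

```bash
python3 - <<'E'
from h import *
x,y,yaw=.5165,-.386,1.305-np.pi/2
best=None
for k in(0,np.pi):
    o=down(yaw+k);q=manip.solve_ik([x,y,.32],o);print(k,q)
    if q is not None and(best is None or abs(q[5])<abs(best[1][5])):best=(o,q)
o=best[0]
manip.move_to([x,y,.30],o);manip.command_gripper(.036,40)
manip.servo_line([x,y,.09],rate=.2)
snap('top','top1');snap('side','side1');print(manip.get_time(),manip.get_position(),manip.get_contact_force())
i=cv2.imread('pics/side1.png')[80:180,230:390];cv2.imwrite('pics/s1.png',cv2.resize(i,None,fx=5,fy=5,interpolation=2))
E
```

```text
0 [-0.66025151  0.38844414  1.52183607  0.          1.23131245 -0.39445518]
3.141592653589793 None
5.475 [ 0.5172172  -0.38660006  0.09145878] [-0.66507604  0.36593118 -0.21854869]
```

View pics/s1.png

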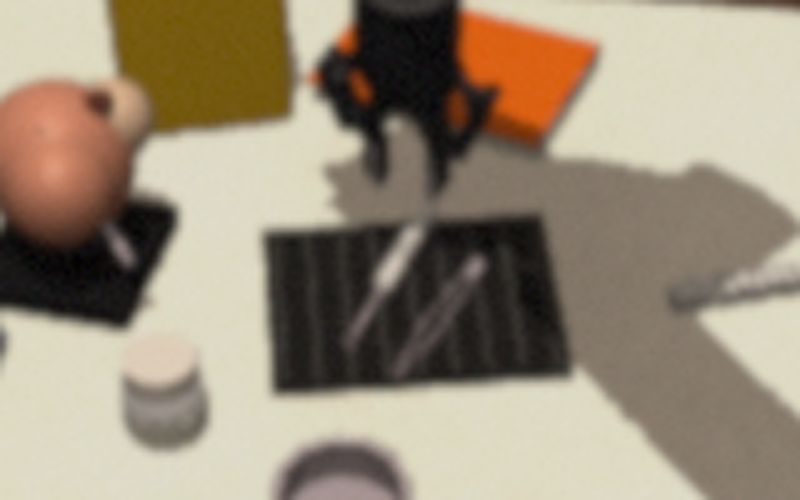

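Fingertips at crop (375,180) and (435,195) straddle the line of the handle, whose front end is at (383,287). The tweezers, at (400–480,265–375), are clear of both. I'll grasp.

```bash
python3 - <<'E'
from h import *
s=load('side1')
print((proj(s,[.5172,-.3866,.071])-[230,80]+.5)*5-.5)
p=manip.get_position()
manip.servo_line([.5165,-.386,.028],rate=.12);manip.hold(.2);print(manip.get_position(),manip.get_contact_force())
manip.command_gripper(.0,40);print('w',manip.get_width())
manip.servo_line([.5165,-.386,.14],rate=.15);manip.hold(.2);print('w',manip.get_width(),manip.get_contact_force(),manip.get_position(),manip.get_time())
snap('top','top2');s=snap('side','side2')
a=cv2.imread('pics/side2.png')[60:180,250:390];b=cv2.imread('pics/top2.png')[130:230,380:500]
o=np.zeros((500,800,3),np.uint8);o[:400,:467]=cv2.resize(a,(467,400),interpolation=2);o[:278,467:]=cv2.resize(b,(333,278),interpolation=2)
cv2.imwrite('pics/s2.png',o)
E
```

```text
[[407.57789547 184.63516164]]
[ 0.51692584 -0.38634427  0.02882803] [ 0.2866565   0.18671524 -0.7496474 ]
w 0.012695806327693713
w 0.01283768761157183 [ 0.35876533  0.35261281 -0.50477304] [ 0.51602888 -0.38561514  0.13880565] 7.7667
```

View pics/s2.png

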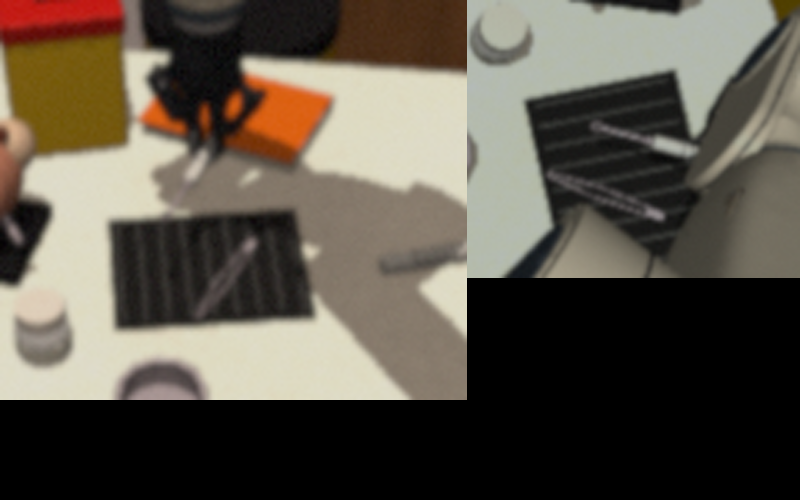

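The curette is held with the tweezers undisturbed; its cup is at side (301.6,123) and top (426,175.3). I'll measure the cup offset in the hand, then lay it in the dish.

```bash
python3 - <<'E'
from h import *
t=load('top2');s=load('side2')
a=at_z(t,(426.2,175.3),.1185);b=at_z(s,(301.6,123),.1185);p=manip.get_position()
T,e=tri(t,(426.2,175.3),s,(301.6,123));print(a,b,T,e)
d=T[:2]-p[:2];ang=np.arctan2(d[1],d[0]);L=np.linalg.norm(d);print('offset',d,L,ang)
if not(.100<L<.120):raise SystemExit
q=np.array([.530,-.0385]);w=-.1265
Rm=np.array([[np.cos(w),-np.sin(w)],[np.sin(w),np.cos(w)]])
cup=q+Rm@[.014,.092];u=Rm@(np.array([18,108])/109.5)
ua=np.arctan2(u[1],u[0]);cur=1.305-np.pi/2
yaw=cur+(ua-ang)
g=cup-u*L;print('grip',g,'cup',cup,'yaw',yaw)
o=down(yaw)
manip.servo_line([*g,.14],o,rate=.2)
manip.servo_line([*g,.045],rate=.12)
manip.servo_line([*g,.0285],rate=.04);manip.hold(.2);print(manip.get_position(),manip.get_contact_force())
manip.command_gripper(.026,40);print(manip.get_width())
manip.servo_line([*g,.15],rate=.15);print(manip.get_time())
# retreat toward -y for a look
h=[.56,-.25,.25];manip.move_to(h,o)
snap('top','top3');s=snap('side','side3');print(manip.get_time())
x=cv2.imread('pics/top3.png')[150:215,295:395];y=cv2.imread('pics/side3.png')[160:235,260:330]
O=np.zeros((600,800,3),np.uint8);O[:325,:500]=cv2.resize(x,(500,325),interpolation=2);O[:321,500:]=cv2.resize(y,(300,321),interpolation=2)
cv2.imwrite('pics/s3.png',O[:330])
E
```

```text
[ 0.54401677 -0.27828382  0.1185    ] [ 0.53902373 -0.29125908  0.1185    ] [ 0.53889184 -0.27441696  0.13341435] 0.004936330158474237
offset [0.02268593 0.11135461] 0.11364198591885187 1.369819766214189
grip [ 0.52282252 -0.0578342 ] cup [0.55549512 0.0509986 ] yaw -0.3564684436288159
[ 0.52289741 -0.05784132  0.02860803] [ 1.09293107  0.41784569 -0.55596429]
0.026081693067746613
12.6083
13.5917
```

View pics/s3.png

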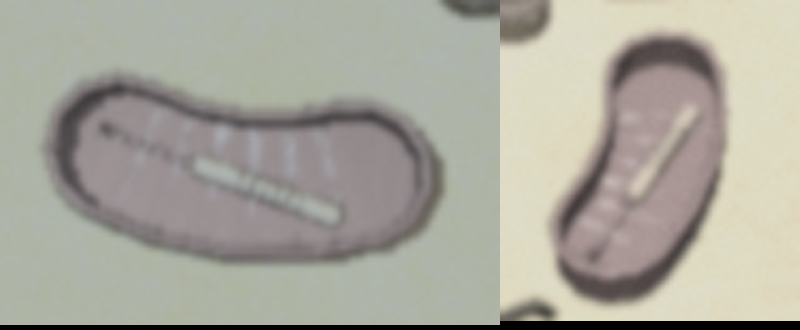

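The curette lies flat in the dish, with its cup at top (316.0,175.4) and side (281.8,219.7). Next I'll grip the hollow-side rim and slide the dish.

```bash
python3 - <<'E'
from dish import *
t=load('top3');s=load('side3')
c1=at_z(t,(316,175.4),.0075);c2=at_z(s,(281.8,219.7),.0075);cup=(.6*c1+.4*c2)[:2];print(c1,c2)
q=np.array([.530,-.0385]);w=-.1265;Rm=np.array([[np.cos(w),-np.sin(w)],[np.sin(w),np.cos(w)]])
print('cup dish',(cup-q)@Rm)
cap=np.array([.626,.2585]);noz=np.array([.5497,.2019])
sh=noz-cup;A=(ARC@Rm.T)+q+sh
print('shift',sh,'clear to bottle',np.linalg.norm(A-cap,axis=1).min()-.047-.0385)
g=q+Rm@[.046,-.055];yaw=w+np.arctan2(55,141.5)
for k in(0,np.pi,-np.pi):
    o=down(yaw+k);j=[manip.solve_ik([*p,.04],o) for p in(g,g+sh)];print(k,[None if x is None else np.round(x,2) for x in j])
    if all(x is not None for x in j):break
np.save('slide.npy',np.r_[g,sh,yaw+k])
manip.move_to([*g,.15],o);manip.command_gripper(.034,40);manip.servo_line([*g,.07],rate=.15);print(manip.get_time())
snap('top','top4');snap('side','side4')
x=cv2.imread('pics/top4.png')[140:220,295:395];y=cv2.imread('pics/side4.png')[130:235,240:340]
O=np.zeros((420,800,3),np.uint8);O[:320,:400]=cv2.resize(x,(400,320),interpolation=2);O[:420,400:]=cv2.resize(y,(400,420),interpolation=2)
cv2.imwrite('pics/s4.png',O)
E
```

```text
[0.56170502 0.04481842 0.0075    ] [0.55946012 0.04474713 0.0075    ]
cup dish [0.0200528  0.08651109]
shift [-0.01110706  0.15711009] clear to bottle 0.026529305907393323
0 [array([-0.19,  0.67,  1.83, -0.  ,  0.64, -0.44]), array([ 0.08,  0.65,  1.87, -0.  ,  0.62, -0.16])]
15.2833
```

View pics/s4.png

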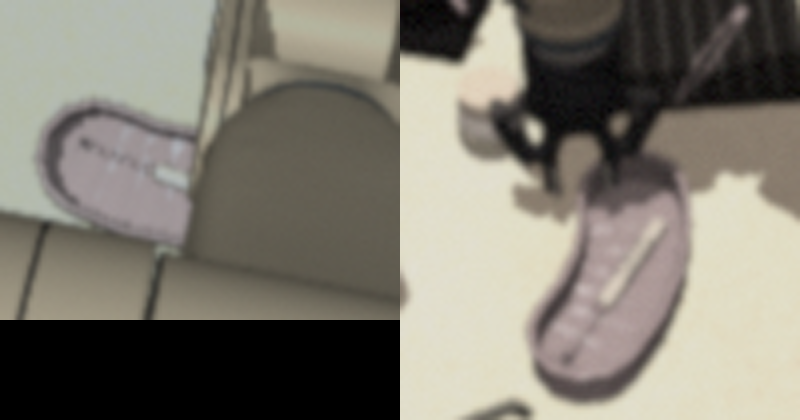

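The fingertips, at (550,190) and (613,178), straddle the hollow rim. I'll lower, grip and slide.

```bash
python3 - <<'E'
from dish import *
v=np.load('slide.npy');g,sh=v[:2],v[2:4]
manip.servo_line([*g,.040],rate=.1);print(manip.get_contact_force())
manip.command_gripper(0,40);p=manip.get_position();print('w',manip.get_width(),p,manip.get_contact_force())
manip.servo_line([p[0]+sh[0]*.5,p[1]+sh[1]*.5,p[2]],rate=.06);print(manip.get_contact_force())
manip.servo_line([p[0]+sh[0],p[1]+sh[1],p[2]],rate=.06);manip.hold(.2);print(manip.get_contact_force(),manip.get_position(),manip.get_time(),manip.get_width())
snap('top','top5');snap('side','side5')
x=cv2.imread('pics/top5.png')[120:200,220:340];y=cv2.imread('pics/side5.png')[185:285,225:325]
O=np.zeros((400,800,3),np.uint8);O[:267,:400]=cv2.resize(x,(400,267),interpolation=2);O[:400,400:]=cv2.resize(y,(400,400),interpolation=2)
cv2.imwrite('pics/s5.png',O)
E
```

```text
[-0.01630354  0.86691242 -0.04607589]
w 0.007140901169969872 [ 0.56915774 -0.09893544  0.04056622] [0.52470371 0.295458   2.87983201]
[0.09046782 1.30833751 5.02755848]
[ 0.02130234 -1.35138709  5.27631474] [0.5578035  0.05926258 0.04054665] 19.325 0.006976190741172878
```

View pics/s5.png

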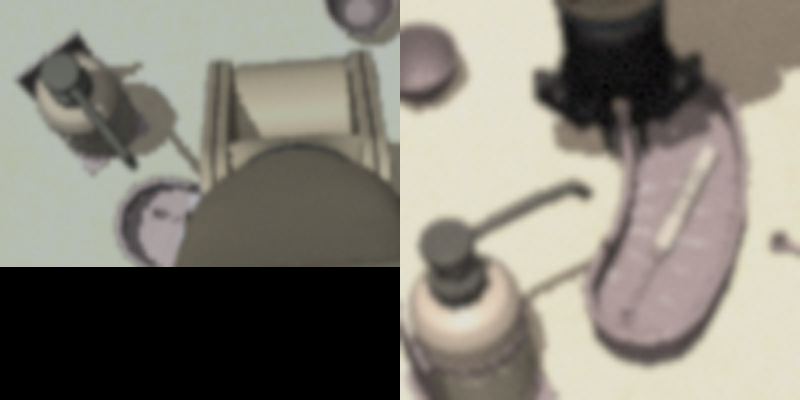

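Cup is now at side (281.4,263.9) and top (267.0,183.6); nozzle mouth at side (271.6,232.6) and top about (260.2,168.6). I'll check the offset.

```bash
python3 - <<'E'
from h import *
t=load('top5');s=load('side5')
c1=at_z(t,(267.05,183.55),.0075);c2=at_z(s,(281.4,263.9),.0075);print(c1,c2,(c1+c2)/2)
n=at_z(t,(220+133.5/3.333-.5,120+163/3.333-.5),.164);n2=at_z(s,(271.6,233),.164);print(n,n2)
# predicted pixel of nozzle mouth/axis
N=np.array([.5497,.2019])
print('side px mouth',proj(s,[*N,.164]),'top',proj(t,[*N,.164]))
def z(fn,x0,y0,w,h,k):return cv2.resize(cv2.imread(fn)[y0:y0+h,x0:x0+w],(w*k,h*k),interpolation=2)
O=np.zeros((400,800,3),np.uint8);O[:,:400]=z('pics/top5.png',240,150,40,40,10);O[:,400:]=z('pics/side5.png',260,225,40,40,10)
for P,c in(([*N,.164],(0,255,0)),([*((c1+c2)/2)[:2],.0075],(0,0,255))):
    for cam,x0,y0,dx in((t,240,150,0),(s,260,225,400)):
        u=proj(cam,P)[0];cv2.circle(O,(int((u[0]-x0+.5)*10)+dx,int((u[1]-y0+.5)*10)),5,c,1)
cv2.imwrite('pics/s6.png',O)
E
```

```text
[0.53473337 0.20082199 0.0075    ] [0.5348398  0.20027149 0.0075    ] [0.53478658 0.20054674 0.0075    ]
[0.55383617 0.20241887 0.164     ] [0.55099116 0.1981097  0.164     ]
side px mouth [[271.82818644 234.26828046]] top [[259.70536556 169.84751405]]
```

View pics/s6.png

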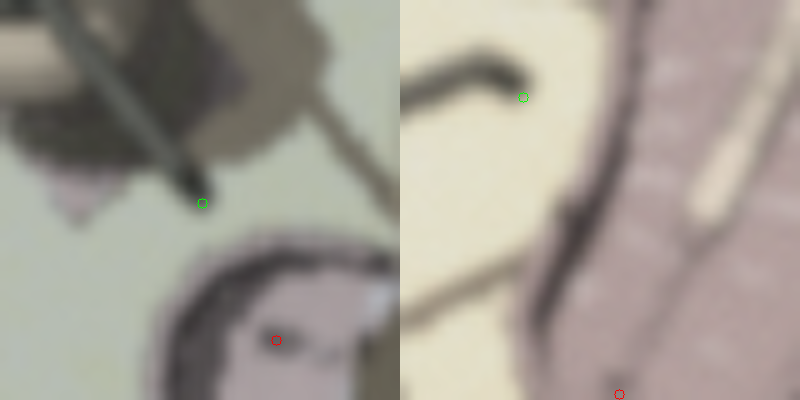

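The dish turned slightly in the grip, so the cup is about 16 mm short in x (0.535 against the nozzle's 0.551). I'll correct with the rim still gripped and track the cup by template matching.

```bash
cat > track.py <<'E'
from h import *
def match(ref,new,uv,r=9,srch=14):
    a=cv2.imread(f'pics/{ref}.png');b=cv2.imread(f'pics/{new}.png');k=4
    u,v=int(round(uv[0])),int(round(uv[1]))
    T=cv2.resize(a[v-r:v+r+1,u-r:u+r+1],None,fx=k,fy=k,interpolation=2)
    R_=r+srch;S=cv2.resize(b[v-R_:v+R_+1,u-R_:u+R_+1],None,fx=k,fy=k,interpolation=2)
    m=cv2.matchTemplate(S,T,cv2.TM_CCOEFF_NORMED);_,sc,_,l=cv2.minMaxLoc(m)
    return np.array(uv)+(np.array(l)/k-srch),sc
def cup(new):
    o=[]
    for cam,uv in(('top',(267.05,183.55)),('side',(281.4,263.9))):
        p,sc=match(cam+'5',cam+new,uv,5 if cam=='top' else 7);o.append(at_z(load(cam+new),p,.0075)[:2]);print(cam,p,round(sc,2),o[-1])
    return np.array(o)
E
python3 - <<'E'
from track import *
manip.command_gripper(0,70);p=np.array(manip.get_position());print(p,manip.get_width())
manip.servo_line(p+[.0163,.0007,0],rate=.04);manip.hold(.2);print(manip.get_contact_force(),manip.get_position())
snap('top','top6');snap('side','side6');cup('6');print(manip.get_time())
# handle front end, for dish turn
q,sc=match('side5','side6',(290.5,245.5),7);print(at_z(load('side5'),(290.5,245.5),.01),at_z(load('side6'),q,.01),sc)
E
```

```text
[0.557826   0.05923463 0.04060188] 0.0062557944263866485
[-3.076001    0.02806157  8.87656864] [0.5728131  0.06108193 0.04057985]
top [266.3  179.05] 0.97 [0.54925691 0.20350794]
side [276.4 263.9] 0.98 [0.5492735  0.20197328]
20.5
[0.51758953 0.13699146 0.01      ] [0.53247452 0.13873989 0.01      ] 0.9344724416732788
```

```bash
python3 - <<'E'
from track import *
p=np.array(manip.get_position())
manip.command_gripper(.030,40);manip.servo_line([p[0],p[1],.12],rate=.1);manip.servo_line([p[0],p[1]-.12,.26],rate=.2)
snap('top','top7');snap('side','side7');c=cup('7');print(manip.get_time(),c.mean(0))
x=cv2.imread('pics/top7.png')[120:220,220:340];y=cv2.imread('pics/side7.png')[185:285,225:325]
O=np.zeros((400,880,3),np.uint8);O[:,:480]=cv2.resize(x,(480,400),interpolation=2);O[:,480:]=cv2.resize(y,(400,400),interpolation=2)
cv2.imwrite('pics/s7.png',cv2.resize(O,(800,364)))
E
```

```text
top [266.3  179.05] 0.97 [0.54925691 0.20350794]
side [276.4  264.15] 0.97 [0.54913247 0.20278166]
22.9667 [0.54919469 0.2031448 ]
```

View pics/s7.png

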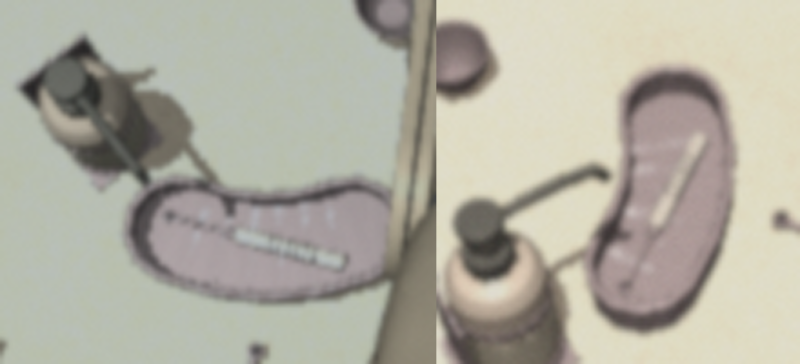

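The dish stayed put on release: cup at crop-left (168,215), measured at (0.549,0.203) against the nozzle at about (0.551,0.201). Next is the pump.

```bash
python3 - <<'E'
from track import *
C=[.626,.2585];o=None
manip.command_gripper(0,20)
p=manip.get_position()
manip.servo_line([p[0],p[1],.31],rate=.2)
for yaw in(-.2,.4,-.8,1.0):
    o=down(yaw);j=manip.solve_ik([*C,.20],o)
    if j is not None:break
print(yaw,j)
manip.servo_line([*C,.31],o,rate=.2);manip.servo_line([*C,.222],rate=.12);manip.hold(.2)
f0=manip.get_contact_force()[2];z=.222;print('f0',f0,manip.get_position())
log=[]
while z>.192:
    z-=.001;manip.servo_line([*C,z],rate=.03);f=manip.get_contact_force()[2]-f0;log.append((round(z,4),round(manip.get_position()[2],4),round(f,1)))
    if f>22:break
manip.hold(.3);snap('side','side8');print(log,manip.get_contact_force(),manip.get_time())
manip.servo_line([*C,.222],rate=.06);manip.hold(.3);print(manip.get_contact_force())
manip.servo_line([*C,.31],rate=.15);print(manip.get_time())
E
```

```text
-0.2 [ 3.74039563e-01  5.56705523e-01  1.54269789e+00 -4.44089210e-16
  1.04218924e+00  5.74039563e-01]
f0 -0.5176353387635552 [0.62642961 0.25867844 0.22301099]
[(0.221, np.float64(0.2211), np.float64(0.6)), (0.22, np.float64(0.2199), np.float64(-0.2)), (0.219, np.float64(0.2189), np.float64(0.7)), (0.218, np.float64(0.2179), np.float64(0.8)), (0.217, np.float64(0.2169), np.float64(0.4)), (0.216, np.float64(0.2161), np.float64(1.3)), (0.215, np.float64(0.2153), np.float64(4.3)), (0.214, np.float64(0.2141), np.float64(4.8)), (0.213, np.float64(0.2131), np.float64(4.3)), (0.212, np.float64(0.2121), np.float64(5.4)), (0.211, np.float64(0.2111), np.float64(6.8)), (0.21, np.float64(0.2102), np.float64(6.1)), (0.209, np.float64(0.2092), np.float64(6.4)), (0.208, np.float64(0.2083), np.float64(7.1)), (0.207, np.float64(0.2073), np.float64(6.0)), (0.206, np.float64(0.2064), np.float64(7.6)), (0.205, np.float64(0.2055), np.float64(8.5)), (0.204, np.float64(0.2046), np.float64(7.5)), (0.203, np.float64(0.2036), np.float64(8.3)), (0.202, np.float64(0.2027), np.float64(9.2)), (0.201, np.float64(0.2017), np.float64(8.8)), (0.2, np.float64(0.2008), np.float64(9.9)), (0.199, np.float64(0.2001), np.float64(11.6)), (0.198, np.float64(0.2), np.float64(17.2)), (0.197, np.float64(0.1999), np.float64(22.0)), (0.196, np.float64(0.1999), np.float64(28.3))] [-9.38697555 -3.81538484 28.88051809] 33.4583
[ 0.76362896 -0.21574735  0.67533613]
35.075
```

The head travelled 16 mm (contact at TCP 0.216, hard stop at 0.200), then released. I'll move clear and take a last check.

```bash
python3 - <<'E'
from track import *
manip.servo_line([.60,-.05,.33],rate=.25);manip.hold(.3)
snap('top','top9');snap('side','side9');print(cup('9').mean(0),manip.get_time())
print('cap shift side',match('side7','side9',(236,243),8)[0]-[236,243],'nozzle',match('side7','side9',(269,233),6)[0]-[269,233],'tweezers',match('side0','side9',(318,143),9))
O=np.vstack([cv2.imread('pics/side9.png')]);cv2.imwrite('pics/s9.png',O)
E
```

```text
top [266.3  179.05] 0.97 [0.54925691 0.20350794]
side [276.4 263.9] 0.97 [0.5492735  0.20197328]
[0.54926521 0.20274061] 36.8667
cap shift side [0. 0.] nozzle [0. 0.] tweezers (array([318.25, 142.5 ]), 0.736228346824646)
```

View pics/s9.png

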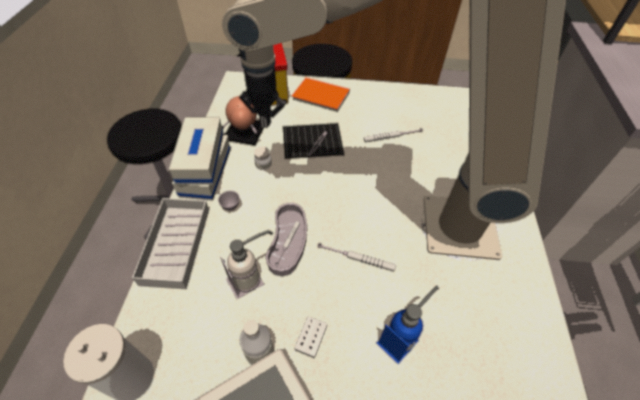

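Everything is in place: the curette is in the dish at (290,238), the pump head is up at (237,245), the rest is undisturbed, and the arm is clear.

```bash
python3 -c "
from rig import manip
manip.sign_off()"
```

```text
the job is handed in; nothing more can be done
```

I laid the smallest curette (the one on the mat) in the kidney dish and slid the dish by its rim until the cup was under the nozzle. Then I pressed the pump head to its stop, let it spring back, and handed the job in at about 37 s.

**Last checks**
- **Cup position:** it measured at (0.549, 0.203) against a nozzle at about (0.551, 0.201). That is roughly 2–3 mm off, about what the calibration allows. The nozzle estimates themselves differed by about 3–4 mm between the two cameras.
- **Pump:** contact came at TCP height 0.216 m and the hard stop at 0.200 m, which is the full 16 mm stroke. The peak force at the fingertips was about 29 N. Afterwards the cap and nozzle showed no shift in the side picture.
- **Everything else:** the other items stand where they were in the last side picture. The tweezers' template match was weak (0.74), though it showed a shift of only half a pixel.

**What disagreed**
- **First slide:** the dish turned slightly in the grip, leaving the cup about 16 mm short. I corrected this with a second small slide before working the pump.
- **In-hand cup measurement:** the two cameras disagreed by about 14 mm, so the curette lay slightly askew in the dish. I re-measured it there before sliding.

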